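# Push the row of tins home on the tin rail and shut the keeper

### The job

Push the row of three tins along the wooden rail, all together as one train from the open end, until the row is fully home against the end stop with no gaps. Then swing the steel keeper bar shut straight across the rail behind the last tin. Work by pushing only: do not take a tin between the fingers, lift it or tip it, and leave the salt shaker and the spice jar beside the rail where they are.

Things in the scene. Friction and masses are not known exactly. Their poses are not given: they have to be found in the camera images.
- tin_rail: Fixed wooden rail, 400 x 95 mm: floor 8 mm above the worktop, channel 79 mm wide between two lips (8 mm thick, tops 20 mm above the worktop). Origin: centre of its underside. Its y axis runs along the rail to the end stop (a block 56 mm high, inner face at y = +184 mm), its x axis across the rail to the side of the keeper's pivot. The end at y = -200 mm is open.
- stop_face (a point): Foot of the end stop's inner face, in the middle of the channel, at floor height.
- tin_a: First tin, nearest to the end stop: upright food tin in the channel, 75.4 mm in diameter, 58 mm high, about 0.25 kg. Origin: centre of its underside. The three tins are alike and touch or stand within 2 mm of each other. Home, its centre is 37.7 mm from the end stop's face.
- tin_b: Middle tin, same as tin_a.
- tin_c: Last tin, nearest to the open end, same as tin_a; the one to push. It starts 55 to 120 mm short of home. Home, its centre is 188.5 mm and its back 226 mm from the end stop's face; its back is then 7 mm clear of the shut keeper bar.
- keeper (a joint): Angle of the keeper, a flat steel bar on an upright pivot outside the rail's +x lip. 0 = shut, across the rail (bar points along the rail's -x; stopped there); 1.57 = open, bar points along the rail's -y beside the lip; more leans outward. Starts at 1.6 to 1.9, limit 2.2; stays where left (0.5 N at the tip moves it). To shut, push its outer face towards the rail and round.
- keeper_pivot (a point): On the pivot axis, at x = +56 mm, y = -53 mm in the rail's frame, 40 mm above the worktop.
- keeper_tip (a point): Free end of the keeper bar, 100 mm from the pivot axis, 40 mm above the worktop. The bar is 8 mm thick and reaches from 24 to 56 mm above the worktop, so it passes over the lips; the pivot stands 57 mm high, with a screw head to 60 mm.
- salt: Bystander: loose salt shaker, 44 mm in diameter, 90 mm high, standing beyond the rail's +x lip near the end stop. Origin: centre of its underside.
- spice: Bystander: loose spice jar, 42 mm in diameter, 96 mm high, standing beyond the rail's +x lip about midway along. Origin: centre of its underside.
Things that resemble listed ones, but are neither listed nor needed, are in the scene too. What is shaped like the tin_c but blue or pink is not meant. Leave any pink look-alike of the tin_b alone.

How it is judged:
By the outcome, as a careful person would: the job done as asked, in the order asked, and still so for the second after the job is handed in, with the robot touching nothing.
It also fails if it takes over 51 s, if anything falls off the work surface, if the arm or the gripper's body presses on something with over 40 N, if the wrist force passes 120 N, or if a joint passes its speed limit or range.

### The arm

A 7-joint arm with a two-finger parallel gripper is mounted at the origin on a cart in front of the work surface, level with it; the furniture and walls round the work are solid. World frame = base frame: x ahead of the robot, y to its left, z up, the work surface at z = 0. Lengths are in m, angles in rad, forces in N, time in s.
With the tool pointing down it reaches from about 0.425 to 0.925 m from the base axis. Payload 6.8 kg.
Tool frame: the origin (TCP) lies at the very end of the fingers, on their centre line; the grasp point (between the pads) lies 19 mm behind it; z points along the fingers, y is the line along which they close (so a half turn about z gives the same grasp; the last joint's range is limited). The gripper opens to 85 mm and grips with 20 to 120 N. Pads are 22 mm wide; open, the fingers measure 114 mm over their backs; the gripper's body (76 mm by 85 mm) begins 54 mm behind the grasp point. The pads swing forward as they close: fully open they stand 13 mm farther back than shut.
Start: joints at [1.091, 0.477, 0.022, 1.555, -0.011, 1.109, -0.083], TCP at [0.245, -0.629, 0.231] pointing down, gripper open.
Joint ranges: [-2.96, 2.96], [-0.34, 2.1], [-1.41, 1.46], [0.24, 2.44], [-1.37, 4.51], [0.17, 1.92], [-2.96, 2.96]. Speed limits (rad/s): [2.39, 2.39, 3.14, 3.14, 3.14, 3.14, 3.14].

### API

Orientations are given as a 3x3 rotation matrix whose columns are the frame's x, y, z axes.
In Python, from station import telemetry, eyes, job gives the robot as it stands. The module is installed in compiled form; this text tells all that it offers.
- The arm moves only by the tool play_rows, never from a script. Its argument "motion" is a list of rows, each a list of 3 entries, a list of its own where there are three numbers: the shift along the tool's x, y, z in m, then the turn about the tool's z in degrees, then the finger opening in m, from 0 to 0.0854. In form: [[[dx, dy, dz], spin, gripper], ...]. A call has 1 to 10 rows; each row shifts and turns the commanded pose from where the row before left it, along the tool's axes as they then stand; what a row does not reach is not made up. A row lasts 1/10 s, in which the tool goes at most 50 mm and 8.59 degrees, less where a joint would pass 70% of its speed; a pose out of reach is approached as far as the arm can. A call with a gripper value outside its range is refused whole. The fingers move at their own pace and stop on an object; "newtons" is the grip in N (left out, the last holds). Time passes only in rows, so rows that do not move let the fingers close. It gives the time, the measured TCP pose, the force, the opening and the grip force at its end, in the units of the state.
- telemetry.get_obs(): the state, without advancing time (a new reading comes with each control period).
- eyes.read_camera(name): name is "side" or "top" or "wrist"; returns the picture (384x512x3 uint8, blue, green, red); there is no depth.
- eyes.camera_info(name): a dict with "K" (3x3 intrinsics, pixels), "dist_coeffs" ([k1, k2, p1, p2, k3] as OpenCV has them; the pictures are not rectified), "extrinsics" (4x4, takes a point from world to camera coordinates). Camera axes: x right, y up, looking along -z (the intrinsics and any distortion apply to the point x, -y, -z); pixel columns grow to the right and rows downward; lengths in m; the calibration is good to about 2 mm. A picture is of the moment at which its call begins: read the wrist's pose just before it. camera_info takes no time and is no camera call; for the wrist camera it gives the pose at the moment of the call.
- job.hand_in(): hands the job in; it is judged then, once.
The state is a dict: "t": time; "joint_positions": joint angles; "joint_velocities": joint speeds; "joint_efforts": joint torques, N m; "ee_pos": TCP position; "tool_rot": TCP orientation; "ft_force": force on the tool from outside, world axes, zero at the start; "moment": the same for the moment, N m; "finger_gap": finger opening in m; "grasp_force": force on a finger pad.
Only numpy, scipy, OpenCV 4.12 (cv2) and the standard library are available. Lean on these libraries where they do the work, as an engineer would, in place of code of your own. Each camera call takes 0.05 s, during which the arm holds its last target. There are 200 camera calls.

## Working session

There is one attempt and no reset: what is moved stays moved. The work goes in short steps, Python scripts to look and compute and a tool call to move; the robot and the scene stay as the last step left them, time stands still between calls to the robot, and variables do not carry over. Pictures are saved under pics/ and viewed, at most 10 in all, crops included, and the job is handed in when it is done.

Besides the shell and the picture viewer there is one more tool, called after ">>>" as a command line: name --argument value ..., lists and objects as JSON in quotes. play_rows: Moves the arm, as the interface text tells. Its arguments: {"type":"object","properties":{"motion":{"type":"array","items":{"type":"array"}},"newtons":{"type":"number"}},"required":["motion"]}

```bash
mkdir -p pics; python3 - <<'E'
from station import telemetry, eyes
import cv2, numpy as np
o=telemetry.get_obs(); print(o['t'],o['ee_pos'],o['tool_rot'],o['finger_gap'])
for n in ['side','top']:
    cv2.imwrite(f'pics/{n}0.png',eyes.read_camera(n)); c=eyes.camera_info(n); print(n,c['K'],c['dist_coeffs'],c['extrinsics'])
E
```

```text
0.0 [ 0.2449604  -0.62835371  0.23031708] [[ 9.31680216e-01  3.63278613e-01 -7.90176485e-04]
 [ 3.63279443e-01 -9.31678812e-01  1.62390790e-03]
 [-1.46259679e-04 -1.80001774e-03 -9.99998369e-01]] 0.08567236182439296
side [[448.65249899   0.         260.40913647]
 [  0.         448.65249899 194.88483397]
 [  0.           0.           1.        ]] [-0.06864468  0.          0.          0.          0.        ] [[-0.8616461  -0.50729517 -0.01475172  0.45383833]
 [ 0.23329381 -0.42173094  0.87619462 -0.21780649]
 [-0.45071056  0.75152819  0.48173164 -0.74747819]
 [ 0.          0.          0.          1.        ]]
top [[475.15402722   0.         257.30628638]
 [  0.         475.15402722 183.04093211]
 [  0.           0.           1.        ]] [-0.15600418  0.          0.          0.          0.        ] [[-0.00143523 -0.99999698  0.0019968  -0.04532656]
 [ 0.99454782 -0.0012192   0.10427441 -0.58450338]
 [-0.10427166  0.00213557  0.99454656 -1.17121992]
 [ 0.          0.          0.          1.        ]]
```

View pics/top0.png

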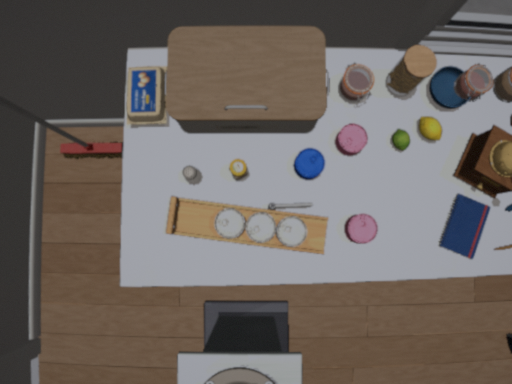

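View pics/side0.png

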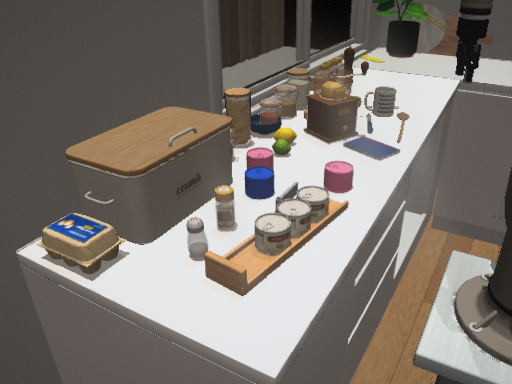

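The top view shows the rail from (170,218) at the stop to (326,235) at the open end. The white tins in it are a (230,223), b (261,228) and c (291,232). The keeper bar is near (290,206).

Candidates for tin_c are white (291,232), pink (362,229), pink (351,139) and blue (310,163). I choose the white tin at (291,232), last in the rail towards the open end. Next I check it in a close crop.

```bash
cat > h.py <<'E'
import cv2, numpy as np
from station import telemetry, eyes
def ray(n,uv,z,c=None):
    c=c or eyes.camera_info(n); E=np.array(c['extrinsics']); R=E[:3,:3]; C=-R.T@E[:3,3]
    p=cv2.undistortPoints(np.array(uv,float).reshape(-1,1,2),np.array(c['K']),np.array(c['dist_coeffs']))[:,0]
    d=np.c_[p[:,0],-p[:,1],-np.ones(len(p))]@R
    return (C+d*((z-C[2])/d[:,2])[:,None])
def pix(n,P):
    c=eyes.camera_info(n); E=np.array(c['extrinsics']); q=np.atleast_2d(P)@E[:3,:3].T+E[:3,3]
    q=q*[1,-1,-1]
    return cv2.projectPoints(q,np.zeros(3),np.zeros(3),np.array(c['K']),np.array(c['dist_coeffs']))[0][:,0]
E
python3 - <<'E'
from h import *
im=cv2.imread('pics/top0.png')
hsv=cv2.cvtColor(im,cv2.COLOR_BGR2HSV)
m=cv2.inRange(hsv,(8,90,90),(25,255,255)); m[:185]=0;m[262:]=0;m[:,:150]=0;m[:,340:]=0
m=cv2.morphologyEx(m,cv2.MORPH_OPEN,np.ones((2,2)))
r=cv2.boxPoints(cv2.minAreaRect(cv2.findNonZero(m))); print(r); print(ray('top',r,.02))
p=cv2.inRange(hsv,(150,60,80),(179,255,255)); p[:200]=0
ys,xs=np.nonzero(p[:, :400]); print('pink',xs.min(),xs.max(),ys.min(),ys.max(), ray('top',[[xs.mean(),ys.mean()]],.05))
crop=cv2.resize(im[190:260,160:385],None,fx=3.5,fy=3.5,interpolation=cv2.INTER_CUBIC)
cv2.imwrite('pics/crop1.png',crop)
E
```

```text
[[167.16156 233.28821]
 [171.96506 197.26202]
 [327.66376 218.02185]
 [322.86026 254.04803]]
[[ 0.45742617  0.18317021  0.02      ]
 [ 0.54927061  0.17207382  0.02      ]
 [ 0.49586134 -0.22497698  0.02      ]
 [ 0.40476277 -0.21167904  0.02      ]]
pink 345 376 214 242 [[ 0.46880378 -0.30338627  0.05      ]]
```

View pics/crop1.png

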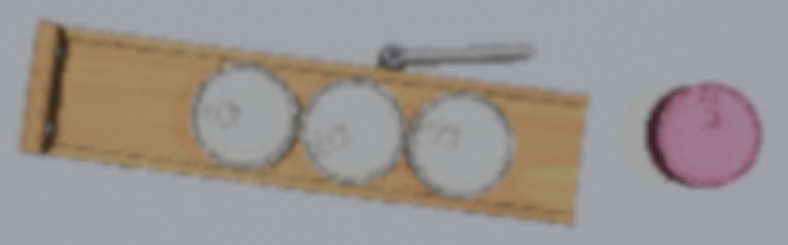

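The close crop shows white tins a, b and c touching in a row. tin_c is at crop (460,144), with the pink tin beyond the open end at (705,135). The keeper pivot is at (391,56) and its tip at (533,49). So tin_c is the white tin at (291,231).

```bash
cat >> h.py <<'E'
f=lambda L: np.array(L,float)/3.5+[160,190]
edge=ray('top',f([[66,28],[588,95],[574,223],[60,156]]),.02)
d=(edge[1]-edge[0])/np.linalg.norm(edge[1]-edge[0])+(edge[2]-edge[3])/np.linalg.norm(edge[2]-edge[3]); Y=-d/np.linalg.norm(d); X=np.array([Y[1],-Y[0],0])
O=(edge[1]+edge[2])/2+.2*Y; O[2]=0
def rail(P): 
    q=np.atleast_2d(P)-O; return np.c_[q@X,q@Y,q[:,2]]*1000
E
python3 - <<'E'
from h import *
print('O',O,'Y',Y,'yaw',np.degrees(np.arctan2(Y[1],Y[0])))
print('edges',rail(edge).round(1))
print('tins cba',rail(ray('top',f([[460,144],[354,130],[245,116]]),.066)).round(1))
print('pivot',rail(ray('top',f([[391,56]]),.06)).round(1),'tip',rail(ray('top',f([[533,49]]),.056)).round(1))
print('stopface top',rail(ray('top',f([[63,85]]),.03)).round(1))
print('salt,spice',rail(ray('top',[[190,172],[238,168]],.09)).round(1))
print('stop in px',pix('top',O+.184*Y+[0,0,.008]), 'pivot px',pix('top',O+.056*X-.053*Y+[0,0,.06]))
o=telemetry.get_obs(); print('tcp rail',rail(o['ee_pos']),'toolyaw',np.degrees(np.arctan2(o['tool_rot'][1,0],o['tool_rot'][0,0])))
print(O-.14*Y, O-.053*Y)
E
```

```text
O [ 0.47767608 -0.02190488  0.        ] Y [ 0.12919717  0.99161892 -0.        ] yaw 82.57679748803572
edges [[  46.4  183.7   20. ]
 [  46.6 -199.6   20. ]
 [ -46.6 -200.4   20. ]
 [ -46.4  174.9   20. ]]
tins cba [[  -0.9 -108.1   66. ]
 [  -0.5  -33.7   66. ]
 [  -0.6   42.8   66. ]]
pivot [[ 54.2 -52.9  60. ]] tip [[  72.1 -151.9   56. ]]
stopface top [[  4.8 178.3  30. ]]
salt,spice [[108.6 153.9  90. ]
 [133.   40.   90. ]]
stop in px [[176.95711361 216.15974327]] pivot px [[271.85319811 205.29196771]]
tcp rail [[-152.34201592 -631.47320169  230.42439659]] toolyaw 21.305706901181765
[ 0.45958848 -0.16073153  0.        ] [ 0.47082863 -0.07446069  0.        ]
```

>>> play_rows --motion '[[[0, 0, 0], -8, 0], [[0, 0, 0], -8, 0], [[0, 0, 0], -8, 0], [[0, 0, 0], -8, 0], [[0, 0, 0], -8, 0], [[0, 0, 0], -8, 0], [[0, 0, 0], -8, 0], [[0, 0, 0], -5.3, 0], [[0.02, 0.01, 0], 0, 0], [[0.02, 0.01, 0], 0, 0]]' --newtons 40

```text
t: 1.1
ee_pos: [0.2695, -0.5915, 0.2305]
tool_rot: [[0.131, 0.991, -0.001], [0.991, -0.131, 0.001], [0.001, -0.001, -1.0]]
ft_force: [0.1, -0.3, 0.4]
finger_gap: 0.0001
grasp_force: 0.0
```

>>> play_rows --motion '[[[0.042, 0.013, 0], 0, 0], [[0.042, 0.013, 0], 0, 0], [[0.042, 0.013, 0], 0, 0], [[0.042, 0.013, 0], 0, 0], [[0.042, 0.013, 0], 0, 0], [[0.042, 0.013, 0], 0, 0], [[0.042, 0.013, 0], 0, 0], [[0.042, 0.013, 0], 0, 0], [[0.042, 0.013, 0], 0, 0], [[0, 0, 0], 0, 0]]'

```text
t: 2.1
ee_pos: [0.4375, -0.2256, 0.2315]
tool_rot: [[0.119, 0.993, 0.001], [0.993, -0.119, 0.002], [0.002, 0.001, -1.0]]
ft_force: [0.3, -0.1, -0.4]
finger_gap: 0.0
grasp_force: 0.0
```

```bash
cat > s.py <<'E'
from h import *
o=telemetry.get_obs(); R=o['tool_rot']
print(o['t'],rail(o['ee_pos']).round(1),'toolyaw',np.degrees(np.arctan2(R[1,0],R[0,0])),R[:,2].round(3),o['ft_force'].round(1),o['finger_gap'],o['joint_positions'].round(2))
E
python3 s.py
```

```text
2.1 [[ -13.5 -207.2  231.5]] toolyaw 83.16453280723694 [ 0.001  0.002 -1.   ] [ 0.3 -0.1 -0.4] 2.4032176377936263e-05 [ 0.74  0.21 -0.44  1.96  0.1   1.    0.13]
```

>>> play_rows --motion '[[[0.018, 0.007, 0.02], 0.5, 0], [[0.017, 0.006, 0.03], 0, 0], [[0, 0, 0.04], 0, 0], [[0, 0, 0.03], 0, 0], [[0, 0, 0.02], 0, 0], [[0, 0, 0], 0, 0]]'

```text
t: 2.7
ee_pos: [0.45, -0.1986, 0.0886]
tool_rot: [[0.137, 0.991, -0.006], [0.991, -0.137, 0.002], [0.001, -0.006, -1.0]]
ft_force: [-1.0, 0.3, -0.2]
finger_gap: 0.0002
grasp_force: 0.0
```

```bash
python3 s.py
```

```text
2.7 [[  -4.6 -178.8   88.6]] toolyaw 82.10481222562612 [-0.006  0.002 -1.   ] [-1.   0.3 -0.2] 0.0002036777685159078 [ 0.62  0.41 -0.4   2.08  0.25  0.7  -0.08]
```

>>> play_rows --motion '[[[0, 0.003, 0.02], 0, 0], [[0, 0, 0.02], 0, 0], [[0, 0, 0.015], 0, 0], [[0, 0, 0.008], 0, 0], [[0, 0, 0], 0, 0], [[0, 0, 0], 0, 0]]'

```text
t: 3.3
ee_pos: [0.456, -0.1998, 0.0292]
tool_rot: [[0.138, 0.99, 0.001], [0.99, -0.138, -0.001], [-0.0, 0.001, -1.0]]
ft_force: [-0.5, 0.1, -0.2]
finger_gap: -0.0
grasp_force: 0.0
```

```bash
python3 s.py
```

```text
3.3 [[   1.5 -179.2   29.2]] toolyaw 82.09007078869182 [ 0.001 -0.001 -1.   ] [-0.5  0.1 -0.2] -3.4661628011652344e-05 [ 0.58  0.52 -0.35  2.1   0.32  0.57 -0.15]
```

>>> play_rows --motion '[[[0.005, -0.001, 0.004], -0.5, 0], [[0.005, 0, 0], 0, 0], [[0.005, 0, 0], 0, 0], [[0.004, 0, 0], 0, 0], [[0.004, 0, 0], 0, 0], [[0.004, 0, 0], 0, 0], [[0.005, 0, 0], 0, 0], [[0.005, 0, 0], 0, 0], [[0.005, 0, 0], 0, 0], [[0.005, 0, 0], 0, 0]]'

```text
t: 4.3
ee_pos: [0.4606, -0.1534, 0.0245]
tool_rot: [[0.13, 0.992, 0.0], [0.992, -0.13, -0.001], [-0.001, 0.0, -1.0]]
ft_force: [-0.7, -5.7, 1.8]
finger_gap: -0.0002
grasp_force: 0.0
```

```bash
python3 s.py
```

```text
4.3 [[   0.  -132.6   24.5]] toolyaw 82.54156416449345 [ 0.    -0.001 -1.   ] [-0.7 -5.7  1.8] -0.0001840297284784971 [ 0.48  0.51 -0.35  2.13  0.33  0.55 -0.24]
```

Contact shows as about 5.7 N and the row is sliding. I continue.

>>> play_rows --motion '[[[0.005, 0, 0], 0, 0], [[0.005, 0, 0], 0, 0], [[0.005, 0, 0], 0, 0], [[0.005, 0, 0], 0, 0], [[0.005, 0, 0], 0, 0], [[0.005, 0, 0], 0, 0], [[0.005, 0, 0], 0, 0], [[0.005, 0, 0], 0, 0], [[0.005, 0, 0], 0, 0], [[0.005, 0, 0], 0, 0]]'

```text
t: 5.3
ee_pos: [0.4669, -0.1038, 0.0245]
tool_rot: [[0.13, 0.992, -0.0], [0.992, -0.13, -0.001], [-0.001, -0.0, -1.0]]
ft_force: [-0.5, -6.5, 2.4]
finger_gap: 0.0002
grasp_force: 0.0
```

>>> play_rows --motion '[[[0.003, 0, 0], 0, 0], [[0.003, 0, 0], 0, 0], [[0.003, 0, 0], 0, 0], [[0.002, 0, 0], 0, 0], [[0.002, 0, 0], 0, 0], [[0.002, 0, 0], 0, 0], [[0, 0, 0], 0, 0]]'

```text
t: 6.0
ee_pos: [0.4689, -0.0886, 0.0244]
tool_rot: [[0.129, 0.992, -0.0], [0.992, -0.129, -0.001], [-0.001, 0.0, -1.0]]
ft_force: [-0.8, -4.4, 3.1]
finger_gap: 0.0004
grasp_force: 0.0
```

```bash
python3 s.py; python3 -c "
from h import *
im=eyes.read_camera('top');cv2.imwrite('pics/crop2.png',cv2.resize(im[150:260,160:340],None,fx=4,fy=4,interpolation=cv2.INTER_CUBIC))"
```

```text
6.0 [[ -0.1 -67.3  24.4]] toolyaw 82.57810907490719 [-0.    -0.001 -1.   ] [-0.8 -4.4  3.1] 0.00040137100962328197 [ 0.35  0.5  -0.35  2.15  0.33  0.54 -0.38]
```

View pics/crop2.png

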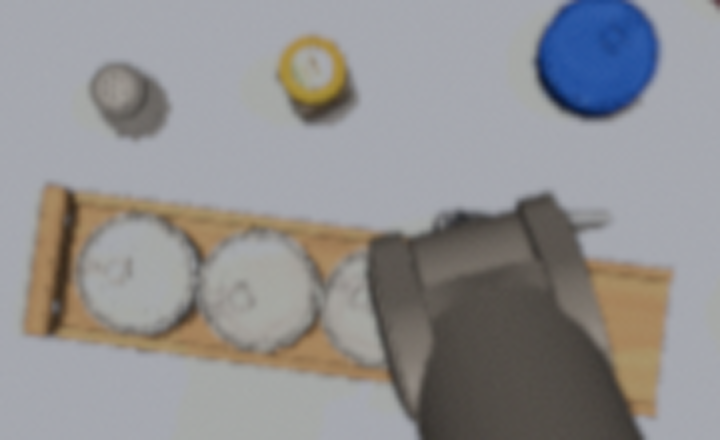

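The row is together and just short of the stop: tin_a's front is at crop (77,275) and the stop face at about (66,260). I creep on while watching the force.

>>> play_rows --motion '[[[0.002, 0, 0], 0, 0], [[0.002, 0, 0], 0, 0], [[0.002, 0, 0], 0, 0], [[0.002, 0, 0], 0, 0], [[0.002, 0, 0], 0, 0]]'

```text
t: 6.55
ee_pos: [0.47, -0.0789, 0.0243]
tool_rot: [[0.129, 0.992, -0.0], [0.992, -0.129, -0.001], [-0.001, -0.0, -1.0]]
ft_force: [-1.2, -5.6, 3.1]
finger_gap: 0.0003
grasp_force: 0.0
```

>>> play_rows --motion '[[[0.001, 0, 0], 0, 0], [[0.001, 0, 0], 0, 0], [[0.001, 0, 0], 0, 0]]'

```text
t: 6.85
ee_pos: [0.4704, -0.076, 0.0243]
tool_rot: [[0.13, 0.992, -0.0], [0.992, -0.13, -0.001], [-0.001, -0.0, -1.0]]
ft_force: [-0.2, -5.1, 2.8]
finger_gap: 0.0001
grasp_force: 0.0
```

```bash
python3 s.py
```

```text
6.85 [[ -0.2 -54.6  24.3]] toolyaw 82.55732654003134 [-0.    -0.001 -1.   ] [-0.2 -5.1  2.8] 9.468290531177792e-05 [ 0.32  0.5  -0.35  2.15  0.33  0.54 -0.41]
```

>>> play_rows --motion '[[[0.001, 0, 0], 0, 0], [[0.001, 0, 0], 0, 0], [[0.001, 0, 0], 0, 0]]'

```text
t: 7.15
ee_pos: [0.4704, -0.0751, 0.0244]
tool_rot: [[0.131, 0.991, -0.001], [0.991, -0.131, -0.003], [-0.003, -0.001, -1.0]]
ft_force: [-1.4, -13.6, 5.1]
finger_gap: -0.0001
grasp_force: 0.0
```

>>> play_rows --motion '[[[0.001, 0, 0], 0, 0], [[0.001, 0, 0], 0, 0]]'

```text
t: 7.35
ee_pos: [0.4703, -0.075, 0.0244]
tool_rot: [[0.133, 0.991, -0.002], [0.991, -0.133, -0.005], [-0.005, -0.001, -1.0]]
ft_force: [-2.2, -19.8, 6.0]
finger_gap: 0.0002
grasp_force: 0.0
```

The row stopped at the predicted point, about 20 N with rail y = -53.6. I back off, lift and go round to the keeper's outer face.

>>> play_rows --motion '[[[-0.008, 0, 0], 0, 0], [[-0.015, 0, 0], 0, 0], [[-0.025, 0, 0], 0, 0], [[-0.025, 0, 0], 0, 0], [[-0.005, 0, -0.025], 0, 0], [[0, 0, -0.025], 0, 0], [[0, 0, -0.025], 0, 0], [[0, 0, 0], 0, 0]]'

```text
t: 8.15
ee_pos: [0.4635, -0.1471, 0.1019]
tool_rot: [[0.128, 0.992, 0.006], [0.992, -0.128, -0.0], [0.0, 0.006, -1.0]]
ft_force: [0.8, 0.7, -0.5]
finger_gap: -0.0003
grasp_force: 0.0
```

>>> play_rows --motion '[[[0, 0.02, 0], 0, 0], [[0, 0.03, 0], 0, 0], [[0, 0.03, 0], 0, 0], [[0, 0.02, 0], 0, 0], [[0, 0.005, 0], 0, 0], [[0, 0, 0], 0, 0]]'

```text
t: 8.75
ee_pos: [0.5651, -0.1603, 0.0983]
tool_rot: [[0.128, 0.992, -0.001], [0.992, -0.128, 0.001], [0.001, -0.001, -1.0]]
ft_force: [0.0, -0.1, -0.4]
finger_gap: 0.0002
grasp_force: 0.0
```

```bash
python3 s.py; python3 -c "
from h import *
im=eyes.read_camera('top');cv2.imwrite('pics/crop3.png',cv2.resize(im[150:260,160:340],None,fx=4,fy=4,interpolation=cv2.INTER_CUBIC))"
```

```text
8.75 [[ 104.5 -125.9   98.3]] toolyaw 82.66198380980234 [-0.001  0.001 -1.   ] [ 0.  -0.1 -0.4] 0.00020470703358506742 [ 0.47  0.52 -0.39  1.86  0.27  0.81 -0.19]
```

View pics/crop3.png

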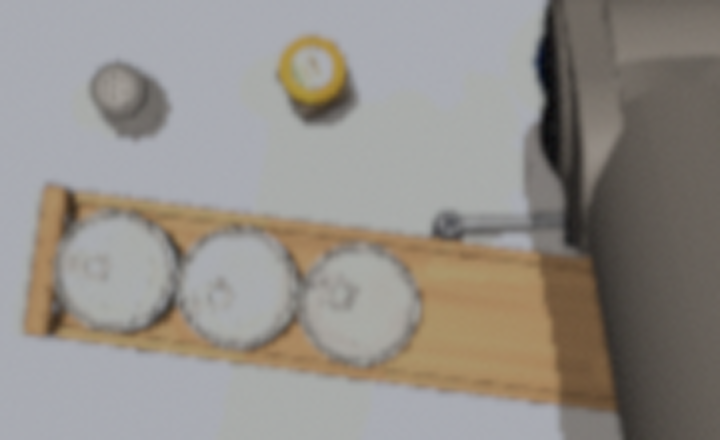

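The three tins sit touching from the stop face at crop (62,265) to tin_c's back at (422,305). The keeper runs from (450,225) towards (560,222). I lower outside it.

>>> play_rows --motion '[[[0, 0.002, 0.015], 0, 0], [[0, 0, 0.02], 0, 0], [[0, 0, 0.018], 0, 0], [[0, 0, 0.01], 0, 0], [[0, 0, 0], 0, 0], [[0, 0, 0], 0, 0]]'

```text
t: 9.4
ee_pos: [0.5671, -0.1615, 0.0364]
tool_rot: [[0.129, 0.992, -0.0], [0.992, -0.129, 0.0], [0.0, -0.0, -1.0]]
ft_force: [0.5, -1.0, 0.3]
finger_gap: -0.0003
grasp_force: 0.0
```

```bash
python3 s.py
```

```text
9.4 [[ 106.7 -126.8   36.4]] toolyaw 82.6049984685564 [-0.  0. -1.] [ 0.5 -1.   0.3] -0.0003494094858743121 [ 0.44  0.61 -0.36  1.88  0.32  0.7  -0.23]
```

>>> play_rows --motion '[[[0, -0.008, 0.001], 0, 0], [[0, -0.008, 0], 0, 0], [[0, -0.008, 0], 0, 0], [[0, -0.008, 0], 0, 0], [[-0.001, -0.009, 0], 0, 0], [[-0.001, -0.009, 0], 0, 0], [[-0.001, -0.008, 0], 0, 0]]'

```text
t: 10.1
ee_pos: [0.5086, -0.157, 0.0354]
tool_rot: [[0.129, 0.992, 0.0], [0.992, -0.129, -0.0], [-0.0, 0.0, -1.0]]
ft_force: [0.4, 0.2, 0.1]
finger_gap: -0.0001
grasp_force: 0.4
```

```bash
python3 s.py
```

```text
10.1 [[  48.1 -130.    35.4]] toolyaw 82.60319005680915 [ 0. -0. -1.] [0.4 0.2 0.1] -7.051410985864538e-05 [ 0.47  0.55 -0.36  2.02  0.32  0.63 -0.23]
```

>>> play_rows --motion '[[[0.001, -0.008, 0], 0, 0], [[0.002, -0.008, 0], 0, 0], [[0.004, -0.008, 0], 0, 0], [[0.004, -0.007, 0], 0, 0], [[0.006, -0.007, 0], 0, 0], [[0.006, -0.006, 0], 0, 0], [[0.006, -0.006, 0], 0, 0]]'

```text
t: 10.8
ee_pos: [0.4632, -0.1211, 0.0353]
tool_rot: [[0.128, 0.992, 0.0], [0.992, -0.128, 0.0], [0.0, 0.0, -1.0]]
ft_force: [0.3, 0.2, -0.1]
finger_gap: 0.0003
grasp_force: 0.4
```

```bash
python3 s.py
```

```text
10.8 [[  -1.6 -100.3   35.3]] toolyaw 82.62058132904694 [ 0.  0. -1.] [ 0.3  0.2 -0.1] 0.00029491562295128044 [ 0.43  0.48 -0.37  2.14  0.32  0.57 -0.3 ]
```

>>> play_rows --motion '[[[0.006, -0.004, 0], 0, 0], [[0.006, -0.004, 0], 0, 0], [[0.006, -0.003, 0], 0, 0], [[0.005, -0.002, 0], 0, 0], [[0.004, 0, 0], 0, 0], [[0.002, 0, 0], 0, 0], [[0, 0, 0], 0, 0]]'

```text
t: 11.5
ee_pos: [0.4545, -0.0911, 0.0353]
tool_rot: [[0.128, 0.992, -0.0], [0.992, -0.128, 0.0], [0.0, -0.0, -1.0]]
ft_force: [-0.5, 0.0, 0.3]
finger_gap: -0.0003
grasp_force: 0.0
```

>>> play_rows --motion '[[[0.001, 0, 0], 0, 0], [[0.001, 0, 0], 0, 0], [[0.001, 0, 0], 0, 0], [[0, 0, 0], 0, 0]]'

```text
t: 11.9
ee_pos: [0.4548, -0.0884, 0.0353]
tool_rot: [[0.129, 0.992, 0.0], [0.992, -0.129, 0.0], [0.0, -0.0, -1.0]]
ft_force: [-1.3, -0.6, 0.2]
finger_gap: -0.0005
grasp_force: 0.0
```

```bash
python3 s.py
```

```text
11.9 [[-14.1 -68.9  35.3]] toolyaw 82.5988645882814 [ 0.  0. -1.] [-1.3 -0.6  0.2] -0.00048213273979156245 [ 0.37  0.47 -0.38  2.18  0.32  0.55 -0.37]
```

>>> play_rows --motion '[[[0.001, 0, 0], 0, 0], [[0.001, 0, 0], 0, 0], [[0, 0, 0], 0, 0]]'

```text
t: 12.2
ee_pos: [0.4548, -0.0878, 0.0353]
tool_rot: [[0.13, 0.992, -0.0], [0.992, -0.13, -0.001], [-0.002, -0.0, -1.0]]
ft_force: [-0.8, -4.5, 0.4]
finger_gap: -0.0004
grasp_force: 2.5
```

>>> play_rows --motion '[[[0.001, 0, 0], 0, 0], [[0.001, 0, 0], 0, 0], [[0, 0, 0], 0, 0]]'

```text
t: 12.5
ee_pos: [0.4548, -0.0877, 0.0353]
tool_rot: [[0.132, 0.991, -0.001], [0.991, -0.132, -0.003], [-0.003, -0.001, -1.0]]
ft_force: [0.1, -10.5, 0.1]
finger_gap: 0.0001
grasp_force: 5.1
```

The keeper is hard on its stop at the predicted place. I back off, rise, clear the view and check.

>>> play_rows --motion '[[[-0.005, 0, 0], 0, 0], [[-0.015, 0, 0], 0, 0], [[-0.02, 0, 0], 0, 0], [[0, 0, -0.03], 0, 0], [[0, 0, -0.03], 0, 0], [[0, 0, -0.04], 0, 0], [[0, 0, -0.04], 0, 0], [[-0.03, 0, 0], 0, 0], [[-0.04, 0, 0], 0, 0], [[-0.04, 0, 0], 0, 0]]'

```text
t: 13.5
ee_pos: [0.4363, -0.2338, 0.176]
tool_rot: [[0.127, 0.992, 0.002], [0.992, -0.127, -0.0], [-0.0, 0.002, -1.0]]
ft_force: [1.3, 0.2, 0.4]
finger_gap: 0.0005
grasp_force: 0.0
```

>>> play_rows --motion '[[[-0.04, 0, 0], 0, 0], [[-0.04, 0, 0], 0, 0], [[0, 0, 0], 0, 0]]'

```text
t: 13.8
ee_pos: [0.424, -0.3183, 0.1751]
tool_rot: [[0.137, 0.991, 0.0], [0.991, -0.137, -0.002], [-0.002, 0.0, -1.0]]
ft_force: [-0.8, -0.9, -0.6]
finger_gap: -0.0003
grasp_force: 0.0
```

```bash
python3 s.py; python3 -c "
from h import *
im=eyes.read_camera('top');a=cv2.resize(im[150:260,160:340],None,fx=4,fy=4,interpolation=cv2.INTER_CUBIC)
cv2.imwrite('pics/crop4.png',a)"
```

```text
13.8 [[ -15.  -300.8  175.1]] toolyaw 82.15042797983855 [ 0.    -0.002 -1.   ] [-0.8 -0.9 -0.6] -0.0003369485548000426 [ 0.82  0.33 -0.36  1.94  0.15  0.9   0.25]
```

View pics/crop4.png

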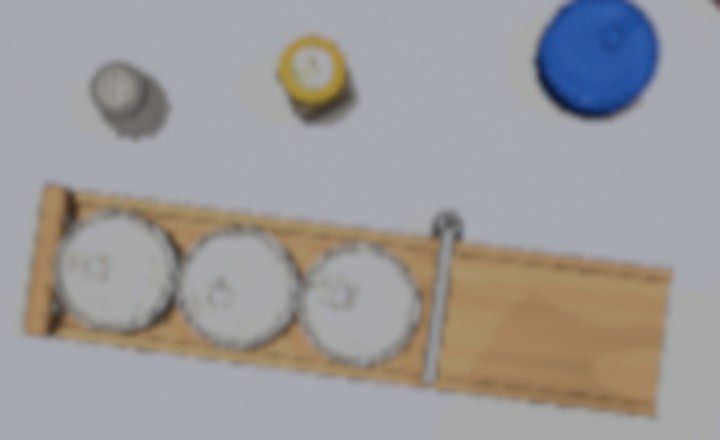

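The keeper lies straight across the rail, from (447,225) to (430,382). The tins are touching and home, with the salt and spice where they were.

```bash
python3 -c "
from station import job; print(job.hand_in())"
```

```text
the job is handed in; nothing more can be done
None
```

The job is handed in: the three tins were pushed as one train home against the end stop with no visible gaps, the keeper bar is shut straight across behind tin_c, and the salt shaker and spice jar were not touched (13.8 s of the 51 s used).

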